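# Uncover the sprung flask cradle and hold the flask pressed down in it

## Robot

A 6-joint arm with a two-finger parallel gripper is mounted at the origin on the work surface. World frame = base frame: x ahead of the robot, y to its left, z up, the work surface at z = 0. Lengths are in m, angles in rad, forces in N, time in s.
With the tool pointing down it reaches from about 0.4 to 0.925 m from the base axis. Payload 3.4 kg.
Tool frame: the origin (TCP) lies at the very end of the fingers, on their centre line; the grasp point (between the pads) lies 19 mm behind it (r.hold_point_z is the distance from the TCP to the grasp point, in m); z points along the fingers, y is the direction in which the jaws open and shut (so a half turn about z gives the same grasp; the last joint's range is limited). The gripper opens to 85 mm and grips with 20 to 120 N. Pads are 22 mm wide; open, the fingers measure 114 mm over their backs; the gripper's body (76 mm by 85 mm) begins 54 mm behind the grasp point. The pads swing forward as they close: fully open they stand 13 mm farther back than shut.
Start: joints at [-1.204, 0.307, 1.506, -0, 1.328, -0.073], TCP at [0.245, -0.52, 0.202] pointing down, gripper open.
Joint ranges: [-3.12, 3.12], [-1.05, 2.28], [0.14, 2.33], [-1.42, 4.57], [0.1, 2.73], [-2.68, 2.68]. Speed limits (rad/s): [2.57, 2.57, 3.14, 3.14, 3.14, 3.14].

## Interface

Orientations are given as a unit quaternion [w, x, y, z].
In Python, from rig import readout, snapshot, camera_info, ticket, r gives the robot as it stands.
- The arm moves only by the shell command python3 -m jog 'ROWS' [OPENING] [FORCE]. ROWS is JSON, a list of rows, each a list of 4 numbers: the shift along the tool's x, y, z in m, then the turn about the tool's z in degrees. A call has 1 to 12 rows; each row shifts and turns the commanded pose from where the row before left it, along the tool's axes as they then stand; what a row does not reach is not made up. A row lasts 1/10 s, in which the tool goes at most 50 mm and 8.59 degrees, less where a joint would pass 70% of its speed; a pose out of reach is approached as far as the arm can. A call with a gripper value outside its range is refused whole. OPENING is the gripper command: -1 is shut, 1 is fully open, values between are in proportion, set as the call begins (- or left out, the last holds). The fingers move at their own pace and stop on an object; FORCE is the grip in N (left out, the last holds). Time passes only in rows, so rows that do not move let the fingers close. It gives the time, the measured TCP pose, the force and the opening at its end, in the units of the state.
- readout.sense(): the state, without advancing time (a new reading comes with each control period).
- snapshot(name): name is "scene" or "top"; returns the picture (400x640x3 uint8, red, green, blue); there is no depth.
- camera_info(name): a dict with "fx", "fy", "cx", "cy" (pixels), "R" (3x3) and "t" (3): a world point X has camera coordinates R X + t. Camera axes: x right, y down, z forward; pixel columns grow to the right and rows downward; lengths in m; the calibration is good to about 2 mm. A picture is of the moment at which its call begins. camera_info takes no time and is no camera call.
- ticket.job_done(): hands the job in, once; it reports no verdict.
The state is a dict: "clock": time; "joint_pos": joint angles; "joint_velocities": joint speeds; "tau": joint torques, N m; "eef_pos": TCP position; "orientation": TCP orientation; "wrist_force": force on the tool from outside, world axes, zero at the start; "torque": the same for the moment, N m; "width": opening from 0.0 (shut) to 1.0 (fully open).
Only numpy, scipy, OpenCV 4.12 (cv2) and the standard library are available. Lean on these libraries where they do the work, as an engineer would, in place of code of your own. Each camera call takes 0.05 s, during which the arm holds its last target.

## Task

Lift the blue dust cover off the sprung cradle and hang it over the horizontal steel rail, letting go of it there; then take the round amber flask from its cork ring, set it upright in the cradle's red ring and gently press it down until the ring is close to the bottom of its 20 mm stroke. Finish while still holding the flask pressed down (a colleague will close the clip), with the cover left hanging. Leave the bottle, the beaker and the slide box where they are.

Things in the scene. Friction and masses are not known exactly. Their poses are not given: they have to be found in the camera images.
- cover_grip (a point): Centre of the white grip fin on the loose blue dust cover (0.15 kg), 115 mm above the cover's foot. Fin: upright plate 50 mm long (x), 12 thick (y), its top 17 mm above this point, roof ridge 18 mm below. Cover: gabled tunnel, open ends, 100 mm long (x, along the ridge), 98 wide, 95 high without fin. At first it stands over the cradle on its base plate, nearly square to it.
- cover_ridge (a point): Underside of the cover's roof ridge (the crook that goes over the rail), mid-length, 91.5 mm above the foot, 23.5 mm below cover_grip. The roof slopes down 40 degrees to both sides (y); x runs along the ridge. When it hangs, this point is 8 mm above the bar's middle line and the foot 84 mm below that line.
- rail: Fixed hanging rail: a round steel bar 12 mm thick, along its own x, 130 mm above the table, between two 12 mm posts 250 mm apart on a white base 280 x 70 x 10 mm. Origin at the centre of the base's underside. It may stand on either side of the robot.
- rail_mid (a point): Middle of the rail's bar, on its centre line; x runs along the bar, z up.
- cradle: Fixed sprung cradle: grey base plate 130 x 130 x 12 mm, origin at the centre of its underside; on it, 42 mm to either side of the middle along its x, two 9 mm steel guide posts whose tops are 75 mm above the table. The red ring slides on them.
- ring_center (a point): Centre of the cradle's red ring: a round-wire ring, 8 mm wire, 46 mm clear inside, 62 mm outside, lying level; its middle plane is 60 mm above the table when unpressed. It moves down as the ring is pressed. A seated flask's bulb centre is 24 mm above this point.
- ring (a joint): How far the red ring is pressed down, m: 0 unpressed (top) to 0.020 at the bottom stop. The spring resists with 4 N at first, rising 0.5 N per mm to about 14 N at the stop; it returns up when let go.
- flask_bulb (a point): Centre of the round bulb (64 mm across) of the loose amber flask (about 0.17 kg, 117 mm tall). The flask stands upright, neck up (z along the neck), on a cork ring; the bulb's lowest point is 32 mm below this point.
- flask_neck (a point): Mid-neck of the flask, on its axis, 56 mm above the bulb centre: the place to grip. The neck is a plain cylinder 24 mm thick from 30 to 80 mm above the bulb centre, then a 28 mm rim, 5 mm high, its top 85 mm above the bulb centre.
- bottle: Bystander: white bottle with blue cap, 56 mm thick, 110 mm tall; origin at the centre of its underside.
- beaker: Bystander: clear open beaker, 68 mm across, 80 mm tall; origin at the centre of its underside.
- slidebox: Bystander: flat green slide box 50 x 90 x 30 mm; origin at the centre of its underside.
There are look-alikes about, which are no part of the job. Of the things like the cradle, leave any that is green; of the rest the larger one is meant. What is shaped like the part that bears flask_bulb but yellow is not meant.

How it is judged:
By the outcome, as a careful person would: the job done as asked, in the order asked, and still so for the second after the job is handed in, while the arm keeps its last pose, push and grip.
It also fails if it takes over 54 s, if anything falls off the work surface, if the arm or the gripper's body presses on something with over 40 N, if the wrist force passes 120 N, or if a joint passes its speed limit or range.

## Working session

There is one attempt and no reset: what is moved stays moved. The work goes in short steps, Python scripts to look and compute and a shell command to move; the robot and the scene stay as the last step left them, time stands still between calls to the robot, and variables do not carry over. Pictures are saved under pics/ and viewed, and the job is handed in when it is done.

```bash
ls; mkdir -p pics; python3 - <<'E'
from rig import readout, snapshot, camera_info, ticket, r
import cv2
for n in("scene","top"):
    cv2.imwrite(f"pics/{n}0.png",snapshot(n)[:,:,::-1]); print(n,camera_info(n))
print(readout.sense(), r.hold_point_z)
E
```

```text
pics
scene {'fx': 444.91060251051005, 'fy': 444.91060251051005, 'cx': 309.5317146310337, 'cy': 196.35102598106158, 'R': array([[-5.03894401e-01,  8.63765264e-01,  3.27196284e-05],
       [ 5.22757163e-01,  3.04990795e-01, -7.96056257e-01],
       [-6.87615722e-01, -4.01111186e-01, -6.05222633e-01]]), 't': array([ 0.27334219, -0.22179841,  1.77819038])}
top {'fx': 419.9960833145617, 'fy': 419.9960833145617, 'cx': 320.37569874940857, 'cy': 199.43254004880643, 'R': array([[ 4.27890537e-02, -9.99083676e-01, -9.51748123e-04],
       [-9.78906719e-01, -4.17343850e-02, -1.99999690e-01],
       [ 1.99776705e-01,  9.48947011e-03, -9.79795498e-01]]), 't': array([0.02536071, 0.59155737, 1.08381116])}
{'clock': 0.1, 'joint_pos': array([-1.20348582e+00,  3.07478783e-01,  1.50756487e+00, -4.32021854e-05,
        1.32840066e+00, -7.34976873e-02]), 'joint_velocities': array([ 0.00074848, -0.00184915, -0.00326727, -0.00058776,  0.00212884,
        0.00044968]), 'tau': array([ 4.18673199e-04, -4.58528924e+01, -2.52608460e+01, -3.09559312e-05,
        5.66320319e-03, -2.67659925e-05]), 'eef_pos': array([ 0.24504894, -0.5194004 ,  0.20097598]), 'orientation': array([-9.12790891e-04,  9.75807628e-01,  2.18628947e-01, -1.56260958e-04]), 'wrist_force': array([-0.07750594, -0.04860773,  0.56982909]), 'torque': array([ 0.03275668, -0.01340771,  0.01702689]), 'width': 0.9997270743385969} 0.0187
```

View pics/scene0.png

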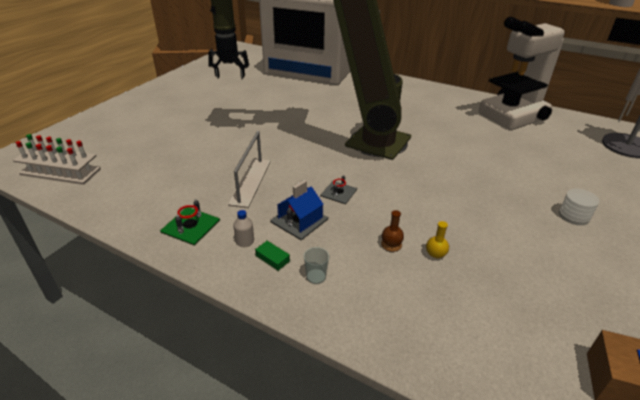

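View pics/top0.png

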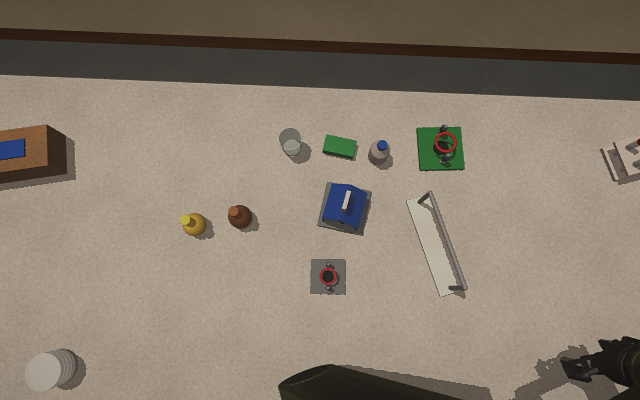

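The top view shows the blue cover on the large grey base (345,207), the small grey look-alike at (328,276) and the green one at (440,148). The rail base runs from (422,198) to (452,293). The amber flask is at (240,216) and the yellow one at (194,225). I'll zoom in to measure.

```bash
python3 - <<'E'
import cv2
t=cv2.imread("pics/top0.png");s=cv2.imread("pics/scene0.png")
cv2.imwrite("pics/topz.png",cv2.resize(t[170:310,215:475][:, :],None,fx=3,fy=3,interpolation=cv2.INTER_CUBIC))
cv2.imwrite("pics/scz.png",cv2.resize(s[125:285,225:465],None,fx=3.3,fy=3.3,interpolation=cv2.INTER_CUBIC))
E
```

```text
(no output)
```

View pics/topz.png

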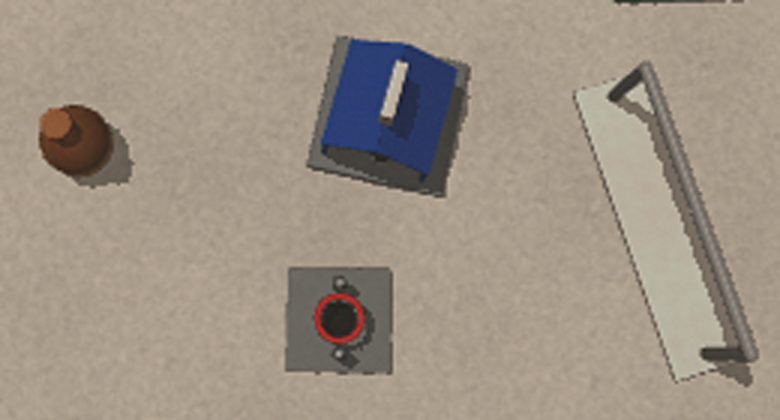

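View pics/scz.png

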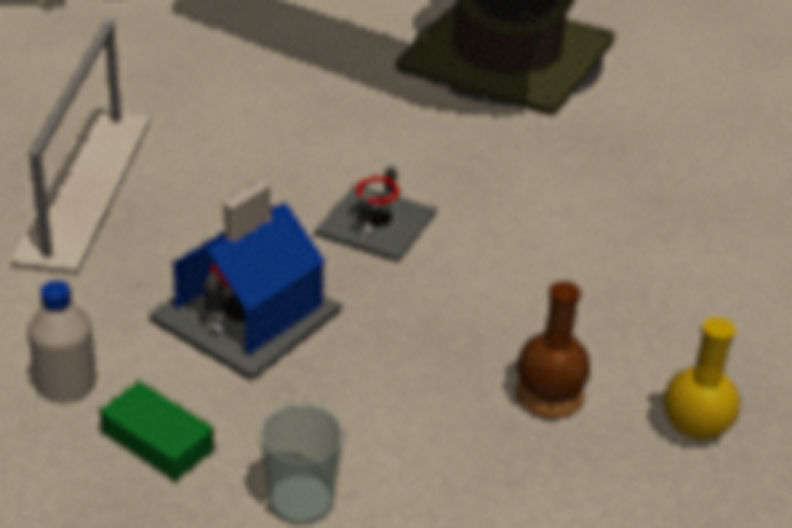

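```bash
cat > h.py <<'E'
import numpy as np,cv2
from rig import camera_info
C={n:camera_info(n) for n in("scene","top")}
def ray(n,u,v):
    c=C[n];d=c["R"].T@np.array([(u-c["cx"])/c["fx"],(v-c["cy"])/c["fy"],1]);return -c["R"].T@c["t"],d
def onz(n,u,v,z):
    o,d=ray(n,u,v);return o+d*(z-o[2])/d[2]
def tri(a,b):
    A=np.zeros((3,3));B=np.zeros(3)
    for n,p in(("top",a),("scene",b)):
        o,d=ray(n,*p);d/=np.linalg.norm(d);P=np.eye(3)-np.outer(d,d);A+=P;B+=P@o
    return np.linalg.solve(A,B)
def proj(n,X):
    c=C[n];q=c["R"]@np.array(X)+c["t"];return q[0]/q[2]*c["fx"]+c["cx"],q[1]/q[2]*c["fy"]+c["cy"]
E
python3 - <<'E'
from h import *
np.set_printoptions(precision=4,suppress=True)
T=lambda p:(p[0]/3+215-1/3,p[1]/3+170-1/3)
S=lambda p:(p[0]/3.3+225-.35,p[1]/3.3+125-.35)
print("cradle corners");q=np.array([onz("top",*T(p),.012) for p in[(341,36),(470,66),(444,196),(308,167)]]);print(q,q.mean(0))
for i in range(4):
    d=q[(i+1)%4]-q[i];print(np.linalg.norm(d),np.degrees(np.arctan2(d[1],d[0]))%90)
t=cv2.imread("pics/top0.png")
# fin mask
hsv=cv2.cvtColor(t,cv2.COLOR_BGR2HSV)
m=np.zeros(t.shape[:2],np.uint8);m[185:218,335:356]=((hsv[...,2]>140)&(hsv[...,1]<90))[185:218,335:356]
c=max(cv2.findContours(m,0,1)[0],key=cv2.contourArea)
r=cv2.minAreaRect(c);print("fin",r,m.sum());b=cv2.boxPoints(r);print(b)
P=np.array([onz("top",*x,.144) for x in b]);print(P,P.mean(0))
# ridge line fin top ends by eye
for p in[(403.5,61),(385.5,122)]: print("finend",onz("top",*T(p),.144))
print("rail bar ends");e=[onz("top",*T(p),.130) for p in[(646,67),(749,356)]];print(e,(e[0]+e[1])/2,np.linalg.norm(e[1]-e[0]));d=e[0]-e[1];print(np.degrees(np.arctan2(d[1],d[0])))
q=np.array([onz("top",*T(p),.010) for p in[(574,92),(640,68),(678,381)]]);print("base",q,np.linalg.norm(q[2]-q[0]),np.degrees(np.arctan2(*(q[0]-q[2])[1::-1])), (q[1]+q[2])/2)
print("scene bar ends",onz("scene",*S((110,27)),.13),onz("scene",*S((37,155)),.13))
print("fin scene top centre",onz("scene",*S((247,200)),.144))
# flask
print("flask rim top",tri(T((57,122)),S((565,290))),"bulb",tri(T((76,141)),S((553,367))))
print("yellow skip")
E
```

```text
cradle corners
[[ 0.6525  0.0305  0.012 ]
 [ 0.6284 -0.093   0.012 ]
 [ 0.5035 -0.0712  0.012 ]
 [ 0.5253  0.0564  0.012 ]] [ 0.5774 -0.0193  0.012 ]
0.1258811630580146 78.9631907541735
0.12682164557247386 80.07394822504219
0.12943079653290948 80.31892771794625
0.12986441475798607 78.49774784359278
fin ((346.01885986328125, 199.4339599609375), (4.120816707611084, 18.6810359954834), 15.945394515991211) 82
[[341.4717 207.849 ]
 [346.6038 189.8868]
 [350.566  191.0189]
 [345.434  208.9811]]
[[ 0.5535 -0.004   0.144 ]
 [ 0.6002 -0.0155  0.144 ]
 [ 0.5977 -0.0256  0.144 ]
 [ 0.551  -0.014   0.144 ]] [ 0.5756 -0.0148  0.144 ]
finend [ 0.6002 -0.0219  0.144 ]
finend [ 0.5474 -0.0084  0.144 ]
rail bar ends
[array([ 0.607 , -0.2297,  0.13  ]), array([ 0.3689, -0.3113,  0.13  ])] [ 0.4879 -0.2705  0.13  ] 0.25167370192772975
18.9223327614924
base [[ 0.6078 -0.1922  0.01  ]
 [ 0.6338 -0.2548  0.01  ]
 [ 0.3448 -0.2867  0.01  ]] 0.27948831967130633 19.77462208734468 [ 0.4893 -0.2708  0.01  ]
scene bar ends [ 0.3744 -0.3081  0.13  ] [ 0.6076 -0.225   0.13  ]
fin scene top centre [ 0.5866 -0.0079  0.144 ]
flask rim top [0.5387 0.2714 0.1232] bulb [0.5368 0.2711 0.035 ]
yellow skip
```

```bash
python3 - <<'E'
from h import *
for n,(x0,y0,x1,y1,k) in(("scene",(225,150,365,255,5.5)),("top",(310,170,475,300,4.5))):
    s=cv2.imread(f"pics/{n}0.png");z=cv2.resize(s[y0:y1,x0:x1],None,fx=k,fy=k,interpolation=cv2.INTER_CUBIC)
    def L(pts,col):
        p=[tuple(int(round((a-o+.5)*k-.5)) for a,o in zip(proj(n,X),(x0,y0))) for X in pts];cv2.polylines(z,[np.array(p)],False,col,1)
    c=np.array([.5750,-.0152]);a=np.radians(-14);u=np.array([np.cos(a),np.sin(a)]);v=np.array([-u[1],u[0]])
    P=lambda x,y,h:[*(c+u*x+v*y),h]
    L([P(s*.025,t*.006,.144) for s,t in((1,1),(1,-1),(-1,-1),(-1,1),(1,1))],(0,0,255))
    L([P(s*.05,t*.049,.014) for s,t in((1,1),(1,-1),(-1,-1),(-1,1),(1,1))],(0,255,255))
    L([P(s*.05,0,.107) for s in(-1,1)],(0,255,0))
    c=np.array([.5774,-.0193]);a=np.radians(-10.5);u=np.array([np.cos(a),np.sin(a)]);v=np.array([-u[1],u[0]])
    L([P(s*.065,t*.065,.012) for s,t in((1,1),(1,-1),(-1,-1),(-1,1),(1,1))],(255,0,255))
    c=np.array([.4885,-.2695]);a=np.radians(19.3);u=np.array([np.cos(a),np.sin(a)]);v=np.array([-u[1],u[0]])
    L([P(s*.125,0,.130) for s in(-1,1)],(0,255,0))
    L([P(s*.14,t*.035,.01) for s,t in((1,1),(1,-1),(-1,-1),(-1,1),(1,1))],(255,0,255))
    cv2.imwrite(f"pics/{n}_ann.png",z)
E
```

```text
(no output)
```

View pics/scene_ann.png

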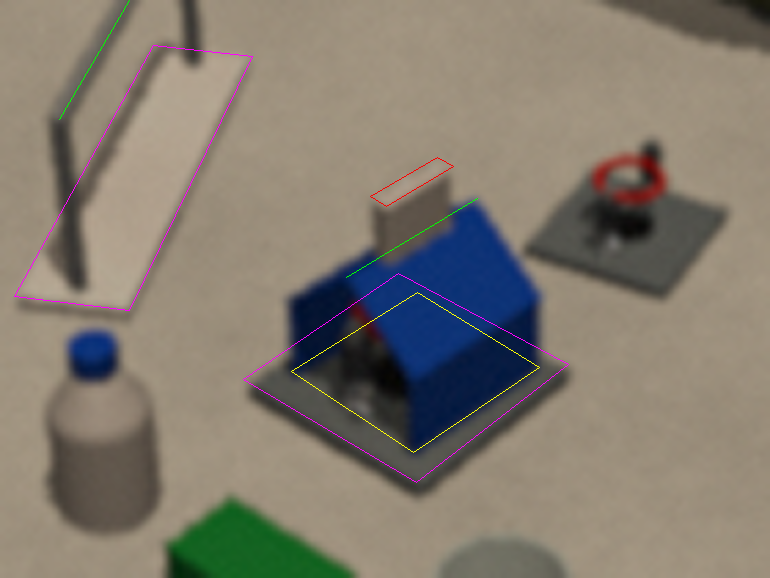

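View pics/top_ann.png

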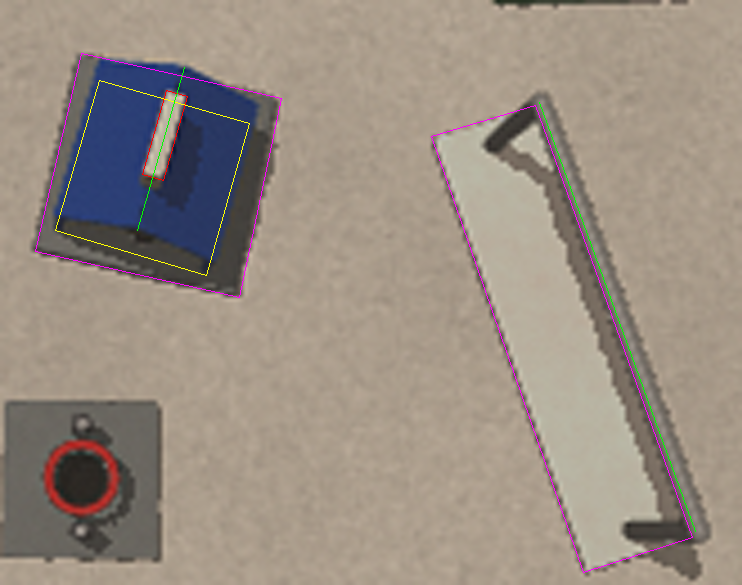

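```bash
python3 - <<'E'
from h import *
c=np.array([.4885,-.2695]);a=np.radians(19.3);u=np.array([np.cos(a),np.sin(a)]);v=np.array([-u[1],u[0]])
for n in("top","scene"):
    im=cv2.imread(f"pics/{n}0.png").astype(np.float32)
    print(n)
    for lo,hi in((-.11,-.04),(-.04,.04),(.04,.11)):
        row=[]
        for w in np.arange(-.020,.0201,.0025):
            col=np.mean([cv2.getRectSubPix(im,(1,1),tuple(map(float,proj(n,[*(c+u*s+v*w),.13]))))[0,0] for s in np.linspace(lo,hi,40)],0)
            row.append(f"{w*1000:.1f}:{col[0]:.0f}/{col[2]-col[0]:.0f}")
        print(lo," ".join(row))
E
```

```text
top
-0.11 -20.0:136/30 -17.5:135/30 -15.0:135/30 -12.5:136/31 -10.0:134/31 -7.5:105/20 -5.0:105/15 -2.5:123/15 -0.0:112/15 2.5:90/13 5.0:84/18 7.5:98/23 10.0:99/23 12.5:99/23 15.0:140/23 17.5:162/22 20.0:162/22
-0.04 -20.0:137/31 -17.5:137/31 -15.0:137/31 -12.5:139/31 -10.0:137/31 -7.5:110/22 -5.0:103/15 -2.5:123/16 -0.0:115/15 2.5:94/13 5.0:83/16 7.5:95/23 10.0:96/23 12.5:95/23 15.0:128/24 17.5:157/26 20.0:158/26
0.04 -20.0:139/31 -17.5:139/31 -15.0:139/31 -12.5:139/31 -10.0:138/31 -7.5:113/23 -5.0:102/15 -2.5:121/16 -0.0:119/16 2.5:95/13 5.0:89/16 7.5:115/23 10.0:117/24 12.5:113/23 15.0:125/24 17.5:142/25 20.0:145/25
scene
-0.11 -20.0:126/32 -17.5:125/32 -15.0:124/32 -12.5:120/30 -10.0:113/27 -7.5:106/21 -5.0:100/16 -2.5:95/13 -0.0:88/12 2.5:81/13 5.0:79/15 7.5:82/18 10.0:87/20 12.5:90/21 15.0:91/22 17.5:91/21 20.0:92/21
-0.04 -20.0:126/33 -17.5:127/33 -15.0:126/32 -12.5:123/31 -10.0:117/28 -7.5:108/23 -5.0:101/17 -2.5:95/14 -0.0:89/13 2.5:87/15 5.0:93/20 7.5:106/26 10.0:119/31 12.5:125/33 15.0:127/33 17.5:126/33 20.0:124/32
0.04 -20.0:124/32 -17.5:124/32 -15.0:124/32 -12.5:121/31 -10.0:116/28 -7.5:108/23 -5.0:101/17 -2.5:96/13 -0.0:90/12 2.5:86/13 5.0:90/19 7.5:103/25 10.0:116/30 12.5:122/31 15.0:124/32 17.5:124/32 20.0:125/32
```

```bash
cat >> h.py <<'E'
def rel(tgt,heading=None):
    from rig import readout
    from scipy.spatial.transform import Rotation as Ro
    s=readout.sense();w,x,y,z=s["orientation"];R=Ro.from_quat([x,y,z,w]).as_matrix()
    h=np.degrees(np.arctan2(R[1,0],R[0,0]))
    d=R.T@(np.array(tgt)-s["eef_pos"])
    print("t",round(float(s["clock"]),2),"pos",s["eef_pos"].round(4),"head",h.round(2),"tilt",R[:,2].round(3),"F",s["wrist_force"].round(1),"w",round(float(s["width"]),3),"j6",round(float(s["joint_pos"][5]),2))
    print("tool shift mm",(d*1000).round(1),"turn(after shift)",None if heading is None else round(float(h-heading),2))
E
python3 -c "
from h import *
rel([.575,-.0152,.26],-14)"
```

```text
t 0.1 pos [ 0.245  -0.5194  0.201 ] head 25.26 tilt [-0.001  0.002 -1.   ] F [-0.1 -0.   0.6] w 1.0 j6 -0.07
tool shift mm [ 513.5 -315.3  -58.4] turn(after shift) 39.26
```

```bash
python3 -m jog '[[0,0,-0.03,0],[0,0,-0.03,0],[0.033,-0.02,0,0],[0.033,-0.02,0,0],[0.033,-0.02,0,0],[0.033,-0.02,0,0],[0.033,-0.02,0,0],[0.033,-0.02,0,0],[0.033,-0.02,0,0],[0.033,-0.02,0,0],[0.033,-0.02,0,0],[0.033,-0.02,0,0]]' 1 40
python3 -m jog '[[0.033,-0.02,0,0],[0.033,-0.02,0,0],[0.033,-0.02,0,0],[0.033,-0.02,0,0],[0.033,-0.02,0,0],[0,0,0,8],[0,0,0,8],[0,0,0,8],[0,0,0,8],[0,0,0,7],[0,0,0,0],[0,0,0,0]]'
python3 -c "
from h import *
rel([.575,-.0152,.20],-14)"
```

```text
clock: 1.3
eef_pos: [0.4587, -0.1968, 0.2615]
orientation: [-0.0, 0.976, 0.219, -0.0]
wrist_force: [0.1, 0.3, 0.5]
width: 1.001
clock: 2.5
eef_pos: [0.5647, -0.0375, 0.2614]
orientation: [-0.0, 0.993, -0.118, -0.0]
wrist_force: [0.2, 0.8, 0.7]
width: 1.003
t 2.5 pos [ 0.5647 -0.0375  0.2614] head -13.58 tilt [-0.001  0.    -1.   ] F [0.2 0.8 0.7] w 1.003 j6 1.67
tool shift mm [  4.8 -24.1  61.4] turn(after shift) 0.42
```

```bash
python3 -m jog '[[0.005,-0.024,0.02,0.4],[0,0,0.03,0],[0,0,0.03,0],[0,0,0.03,0],[0,0,0.02,0],[0,0,0.019,0],[0,0,0,0],[0,0,0,0]]'
python3 - <<'E'
from h import *
from rig import snapshot
rel([.575,-.0152,.112],-14)
for n,(x0,y0,x1,y1) in(("scene",(245,120,365,255)),("top",(290,140,420,260))):
    s=snapshot(n)[:,:,::-1];cv2.imwrite(f"pics/{n}1.png",s);cv2.imwrite(f"pics/{n}1z.png",cv2.resize(s[y0:y1,x0:x1],None,fx=4,fy=4,interpolation=2))
E
```

```text
clock: 3.3
eef_pos: [0.5755, -0.0155, 0.1128]
orientation: [0.0, 0.992, -0.123, -0.0]
wrist_force: [0.3, 0.3, -0.3]
width: 1.001
t 3.3 pos [ 0.5755 -0.0155  0.1128] head -14.08 tilt [-0.001  0.    -1.   ] F [ 0.3  0.3 -0.3] w 1.001 j6 1.72
tool shift mm [-0.6 -0.1  0.8] turn(after shift) -0.08
```

View pics/scene1z.png

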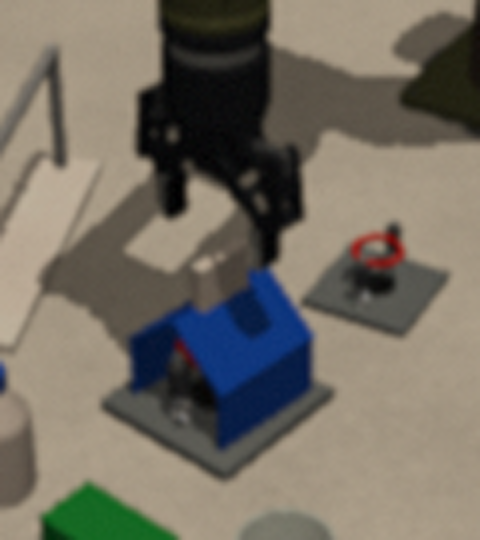

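View pics/top1z.png

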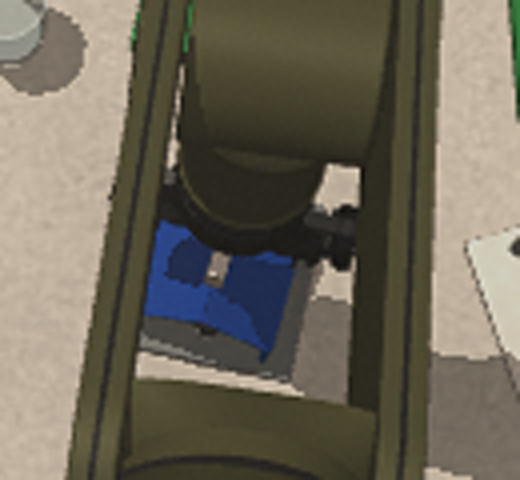

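```bash
python3 - <<'E'
from h import *
for X in([.5755,-.0155,.1128],[.5755,-.0155,.126],[.5755+.012,-.0155+.0485,.126],[.5755-.012,-.0155-.0485,.126],[.5755,-.0155,.144]):
    u,v=proj("scene",X);print(X,((u-245+.5)*4,(v-120+.5)*4), )
E
```

```text
[0.5755, -0.0155, 0.1128] (np.float64(219.6477380329925), np.float64(286.5481810412648))
[0.5755, -0.0155, 0.126] (np.float64(219.40192118965888), np.float64(272.17252336817785))
[0.5875, 0.033, 0.126] (np.float64(268.1786878668365), np.float64(300.59293750586266))
[0.5635, -0.064, 0.126] (np.float64(172.64193204669664), np.float64(244.92721075219345))
[0.5755, -0.0155, 0.144] (np.float64(219.06185317245536), np.float64(252.28494636334142))
```

```bash
python3 - <<'E'
from h import *
k=4
out=[]
for n,(x0,y0,x1,y1) in(("scene",(190,10,280,110)),("top",(550,320,640,400))):
    s=cv2.imread(f"pics/{n}0.png");z=cv2.resize(s[y0:y1,x0:x1],None,fx=k,fy=k,interpolation=2);z=np.clip(z.astype(int)*2,0,255).astype(np.uint8)
    T=np.array([.245,-.5194]);h=np.radians(25.26);ty=np.array([np.sin(h),-np.cos(h)])
    for w,zz,col in((0,.201,(0,0,255)),(.0425,.214,(0,255,255)),(-.0425,.214,(0,255,255)),(.057,.214,(0,255,0)),(-.057,.214,(0,255,0))):
        u,v=proj(n,[*(T+ty*w),zz]);cv2.circle(z,(int((u-x0+.5)*k),int((v-y0+.5)*k)),3,col,-1)
    out.append(z[:320,:360] if n=="top" else z[:400,:360])
H=max(o.shape[0] for o in out);out=[cv2.copyMakeBorder(o,0,H-o.shape[0],0,0,0) for o in out]
cv2.imwrite("pics/grip0.png",np.hstack(out))
E
```

```text
(no output)
```

View pics/grip0.png

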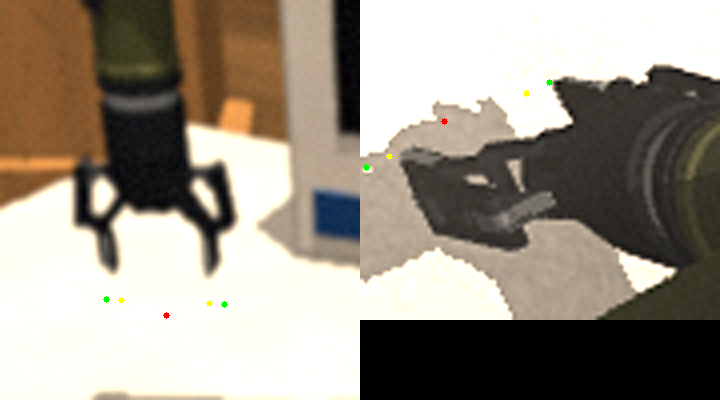

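```bash
python3 -m jog '[[0,0,0,0],[0,0,0,0],[0,0,0,0],[0,0,0,0],[0,0,0,0]]' -0.3
python3 - <<'E'
from h import *
from rig import snapshot
rel([.575,-.0152,.112],-14)
o=[]
for n,(x0,y0,x1,y1) in(("scene",(260,130,340,230)),("top",(310,160,390,260))):
    s=snapshot(n)[:,:,::-1];cv2.imwrite(f"pics/{n}2.png",s);z=cv2.resize(s[y0:y1,x0:x1],None,fx=5,fy=5,interpolation=2)
    u,v=proj(n,[.5755,-.0155,.1128]);cv2.circle(z,(int((u-x0+.5)*5),int((v-y0+.5)*5)),3,(0,0,255),-1)
    o.append(np.clip(z.astype(int)*1.8,0,255).astype(np.uint8))
cv2.imwrite("pics/two2.png",np.hstack(o))
E
```

```text
clock: 3.9
eef_pos: [0.5756, -0.0154, 0.113]
orientation: [-0.0, 0.992, -0.123, 0.0]
wrist_force: [-0.2, 0.5, -0.4]
width: 0.35
t 3.9 pos [ 0.5756 -0.0154  0.113 ] head -14.14 tilt [ 0. -0. -1.] F [-0.2  0.5 -0.4] w 0.35 j6 1.72
tool shift mm [-0.6 -0.1  1. ] turn(after shift) -0.14
```

View pics/two2.png

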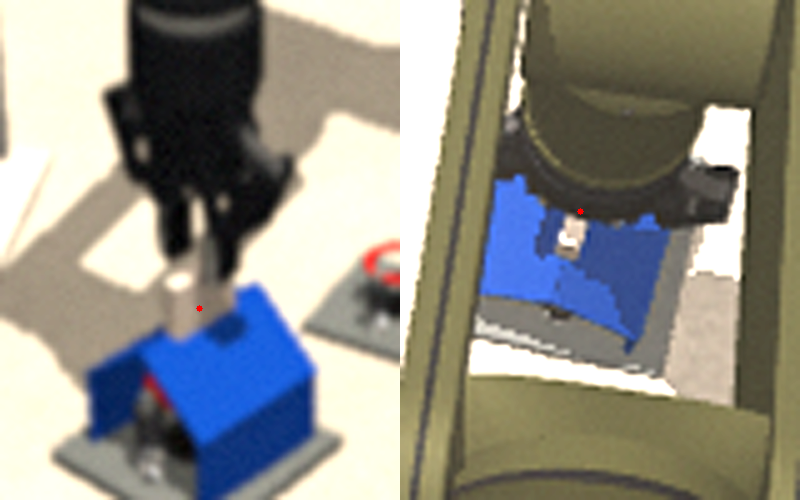

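```bash
python3 -m jog '[[0,0,0.005,0],[0,0,0.005,0],[0,0,0.003,0],[0,0,0,0]]'
python3 -m jog '[[0,0,0.002,0],[0,0,0.002,0],[0,0,0,0]]'
python3 -m jog '[[0,0,0.002,0],[0,0,0,0]]'
python3 -m jog '[[0,0,0.002,0],[0,0,0,0]]'
```

```text
clock: 4.4
eef_pos: [0.5748, -0.0153, 0.0989]
orientation: [0.0, 0.992, -0.123, -0.001]
wrist_force: [-0.1, 0.5, -0.1]
width: 0.346
clock: 4.7
eef_pos: [0.5754, -0.0154, 0.0956]
orientation: [0.0, 0.992, -0.123, -0.0]
wrist_force: [0.6, 0.3, 0.4]
width: 0.348
clock: 4.9
eef_pos: [0.5754, -0.0154, 0.0936]
orientation: [0.0, 0.992, -0.123, -0.0]
wrist_force: [-0.7, -0.3, 0.3]
width: 0.349
clock: 5.1
eef_pos: [0.5754, -0.0154, 0.0916]
orientation: [0.0, 0.992, -0.123, -0.0]
wrist_force: [-0.1, 0.2, -1.0]
width: 0.354
```

```bash
python3 -m jog '[[0,0,0.002,0],[0,0,0,0]]'
python3 -m jog '[[0,0,0.002,0],[0,0,0,0]]'
python3 -m jog '[[0,0,0.002,0],[0,0,0,0]]'
python3 - <<'E'
from h import *
from rig import snapshot
o=[]
for n,(x0,y0,x1,y1) in(("scene",(260,130,340,230)),("top",(310,160,390,260))):
    s=snapshot(n)[:,:,::-1];cv2.imwrite(f"pics/{n}3.png",s);z=cv2.resize(s[y0:y1,x0:x1],None,fx=5,fy=5,interpolation=2)
    o.append(np.clip(z.astype(int)*1.8,0,255).astype(np.uint8))
cv2.imwrite("pics/two3.png",np.hstack(o))
E
```

```text
clock: 5.3
eef_pos: [0.5753, -0.0154, 0.0896]
orientation: [-0.0, 0.992, -0.123, -0.0]
wrist_force: [0.1, 0.2, -0.5]
width: 0.35
clock: 5.5
eef_pos: [0.5754, -0.0154, 0.0875]
orientation: [-0.0, 0.992, -0.123, -0.0]
wrist_force: [-0.4, 0.2, -0.1]
width: 0.347
clock: 5.7
eef_pos: [0.5753, -0.0154, 0.0855]
orientation: [0.0, 0.992, -0.123, -0.0]
wrist_force: [1.0, 1.0, 0.9]
width: 0.348
```

View pics/two3.png

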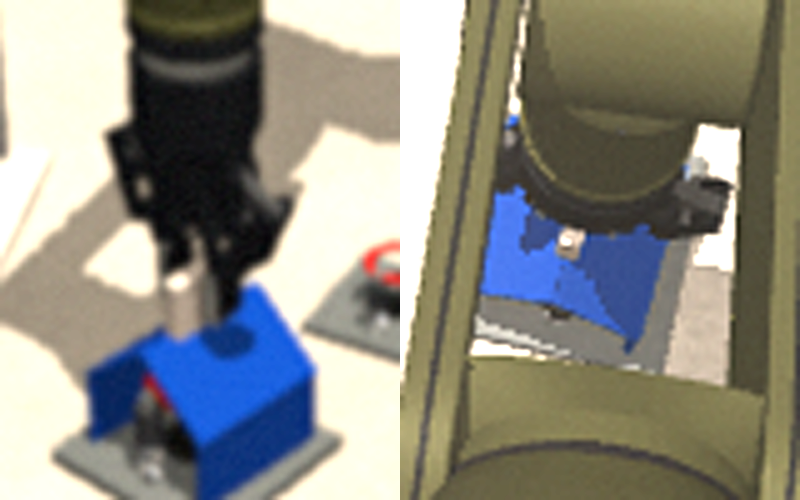

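```bash
python3 - <<'E'
from h import *
S=lambda p:(p[0]/4+190-.4,p[1]/4+10-.4); T=lambda p:((p[0]-360)/4+550-.4,p[1]/4+320-.4)
a=tri(T((560,84)),S((108,270)));b=tri(T((405,153)),S((212,272)));print(a,b,(a+b)/2)
for X,t,s in((a,(560,84),(108,270)),(b,(405,153),(212,272))): print(np.array(proj("top",X))-T(t),np.array(proj("scene",X))-S(s))
E
```

```text
[ 0.27237218 -0.55839334  0.24623516] [ 0.2334903  -0.46913182  0.25000727] [ 0.25293124 -0.51376258  0.24812121]
[ 0.87609818 -0.33707299] [0.46515015 0.20541554]
[-0.3054974   0.11847257] [-0.16748506 -0.06381971]
```

```bash
python3 -m jog '[[0,0,0.002,0],[0,0,0,0],[0,0,0,0],[0,0,0,0],[0,0,0,0],[0,0,0,0]]' -1 60
python3 - <<'E'
from h import *
from rig import snapshot
rel([.575,-.0152,.112],-14)
o=[]
for n,(x0,y0,x1,y1) in(("scene",(260,130,340,230)),("top",(310,160,390,260))):
    s=snapshot(n)[:,:,::-1];cv2.imwrite(f"pics/{n}4.png",s);z=cv2.resize(s[y0:y1,x0:x1],None,fx=5,fy=5,interpolation=2)
    o.append(np.clip(z.astype(int)*1.8,0,255).astype(np.uint8))
cv2.imwrite("pics/two4.png",np.hstack(o))
E
```

```text
clock: 6.4
eef_pos: [0.5753, -0.0154, 0.0837]
orientation: [0.0, 0.992, -0.123, -0.0]
wrist_force: [0.7, -0.3, -0.1]
width: 0.13
t 6.4 pos [ 0.5753 -0.0154  0.0837] head -14.15 tilt [-0.  0. -1.] F [ 0.7 -0.3 -0.1] w 0.13 j6 1.72
tool shift mm [ -0.4  -0.1 -28.3] turn(after shift) -0.15
```

View pics/two4.png

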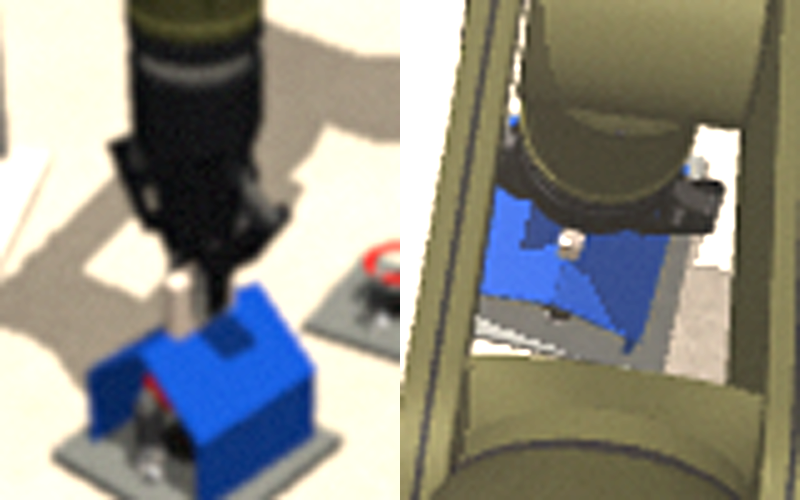

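The grip holds: the width reads 0.13, about 11 mm, so the fin is between the pads. The picture and the contact test both put the fingertips about 29 mm above the reported TCP height. I'll reference heights to the cover itself, where reported z 0.0837 means its foot is at 0.012. Now I'll lift.

```bash
python3 -m jog '[[0,0,-0.01,0],[0,0,-0.015,0],[0,0,-0.02,0],[0,0,-0.02,0],[0,0,-0.02,0],[0,0,-0.02,0],[0,0,-0.02,0],[0,0,-0.02,0],[0,0,-0.02,0],[0,0,0,0],[0,0,0,0]]'
python3 - <<'E'
from h import *
from rig import snapshot
rel([.4889,-.2706,.249],19.3)
o=[]
for n,(x0,y0,x1,y1) in(("scene",(250,90,350,230)),("top",(310,130,410,270))):
    s=snapshot(n)[:,:,::-1];cv2.imwrite(f"pics/{n}5.png",s);z=cv2.resize(s[y0:y1,x0:x1],None,fx=4,fy=4,interpolation=2)
    o.append(np.clip(z.astype(int)*1.8,0,255).astype(np.uint8))
cv2.imwrite("pics/two5.png",np.hstack(o))
E
```

```text
clock: 7.6
eef_pos: [0.5756, -0.0154, 0.2492]
orientation: [-0.0, 0.992, -0.123, 0.001]
wrist_force: [-0.1, 0.6, -2.3]
width: 0.131
t 7.6 pos [ 0.5756 -0.0154  0.2492] head -14.14 tilt [ 0.001 -0.    -1.   ] F [-0.1  0.6 -2.3] w 0.131 j6 1.72
tool shift mm [-2.170e+01  2.686e+02  2.000e-01] turn(after shift) -33.44
```

View pics/two5.png

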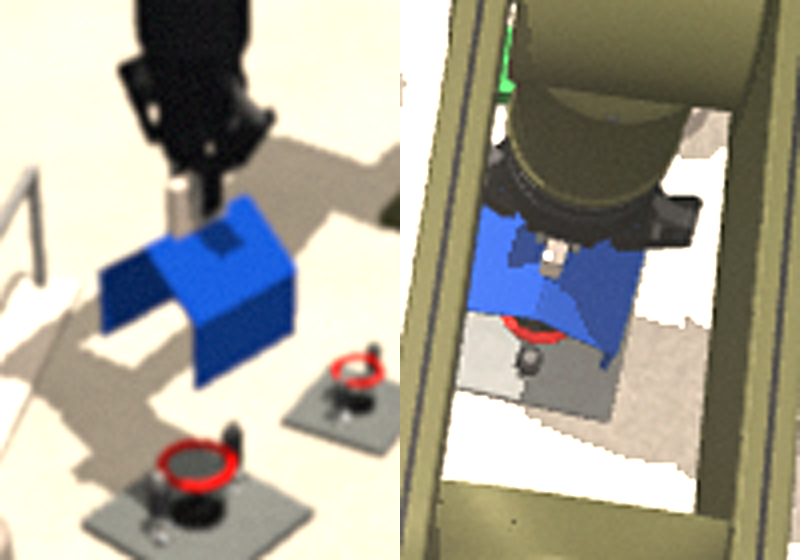

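```bash
python3 -m jog '[[-0.002,0.015,0,0],[-0.002,0.025,0,0],[-0.002,0.027,0,0],[-0.002,0.027,0,0],[-0.002,0.027,0,0],[-0.002,0.027,0,0],[-0.002,0.027,0,0],[-0.002,0.027,0,0],[-0.002,0.027,0,0],[-0.002,0.025,0,0],[-0.002,0.014,0,0],[0,0,0,0]]'
python3 -m jog '[[0,0,0,-4],[0,0,0,-6],[0,0,0,-6],[0,0,0,-6],[0,0,0,-6],[0,0,0,-5.4],[0,0,0,0],[0,0,0,0],[0,0,0,0]]'
python3 - <<'E'
from h import *
from rig import snapshot
rel([.4889,-.2706,.249],19.3)
o=[]
for n,(x0,y0,x1,y1) in(("scene",(200,70,300,210)),("top",(380,150,480,290))):
    s=snapshot(n)[:,:,::-1];cv2.imwrite(f"pics/{n}6.png",s);z=cv2.resize(s[y0:y1,x0:x1],None,fx=4,fy=4,interpolation=2)
    o.append(np.clip(z.astype(int)*1.8,0,255).astype(np.uint8))
cv2.imwrite("pics/two6.png",np.hstack(o))
E
```

```text
clock: 8.9
eef_pos: [0.4873, -0.2716, 0.248]
orientation: [-0.0, 0.992, -0.125, -0.001]
wrist_force: [0.6, 0.3, -1.8]
width: 0.131
clock: 9.8
eef_pos: [0.4888, -0.2693, 0.2487]
orientation: [-0.0, 0.986, 0.167, -0.0]
wrist_force: [0.4, -0.6, -0.9]
width: 0.129
t 9.8 pos [ 0.4888 -0.2693  0.2487] head 19.2 tilt [-0.  0. -1.] F [ 0.4 -0.6 -0.9] w 0.129 j6 0.66
tool shift mm [-0.3  1.2 -0.3] turn(after shift) -0.1
```

View pics/two6.png

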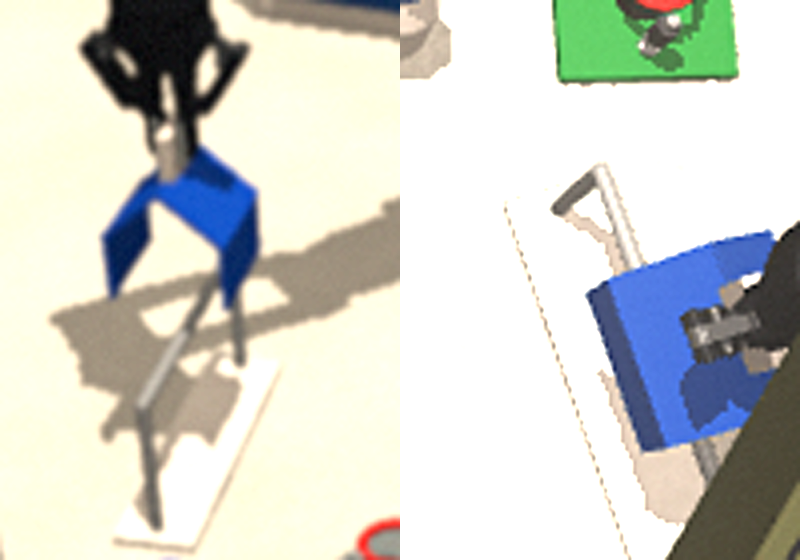

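```bash
python3 - <<'E'
from h import *
S=lambda p:(p[0]/4+200-.4,p[1]/4+70-.4);T=lambda p:((p[0]-400)/4+380-.4,p[1]/4+150-.4)
c=np.array([.4889,-.2706]);a=np.radians(19.3);u=np.array([np.cos(a),np.sin(a)]);v=np.array([-u[1],u[0]])
def sh(n,X): d=X[:2]-c;print(n,X.round(4),"along",round(d@u*1000,1),"perp",round(d@v*1000,1))
A=onz("scene",*S((113,297)),.177);B=onz("scene",*S((228,307)),.177);sh("footL",A);sh("footR",B)
sh("ridge near",onz("scene",*S((152,194)),.272));sh("ridge far",onz("scene",*S((200,148)),.272))
# top: eave left edge line (588,297)-(644,451) lower wall edge ; wall vertical: foot y=-? 
for p in((588,297),(644,451)): sh("top foot",onz("top",*T(p),.177))
for p in((606,283),(661,445)): sh("top eave",onz("top",*T(p),.177+.054))
E
```

```text
footL [ 0.5481 -0.2971  0.177 ] along 47.1 perp -44.6
footR [ 0.5147 -0.2092  0.177 ] along 44.6 perp 49.4
ridge near [ 0.5346 -0.2571  0.272 ] along 47.6 perp -2.4
ridge far [ 0.4528 -0.2725  0.272 ] along -34.7 perp 10.2
top foot [ 0.517  -0.2088  0.177 ] along 46.9 perp 49.1
top foot [ 0.4264 -0.2411  0.177 ] along -49.2 perp 48.5
top eave [ 0.5171 -0.2057  0.231 ] along 48.1 perp 51.9
top eave [ 0.4267 -0.2355  0.231 ] along -47.2 perp 53.7
```

```bash
python3 -m jog '[[0,0.0012,0.01,0],[0,0,0.02,0],[0,0,0.02,0],[0,0,0.02,0],[0,0,0.02,0],[0,0,0.015,0],[0,0,0.01,0],[0,0,0.005,0],[0,0,0.003,0],[0,0,0,0],[0,0,0,0]]'
python3 - <<'E'
from h import *
from rig import snapshot
rel([.4889,-.2706,.118],19.3)
o=[]
for n,(x0,y0,x1,y1) in(("scene",(200,90,300,230)),("top",(380,150,480,290))):
    s=snapshot(n)[:,:,::-1];cv2.imwrite(f"pics/{n}7.png",s);z=cv2.resize(s[y0:y1,x0:x1],None,fx=4,fy=4,interpolation=2)
    o.append(np.clip(z.astype(int)*1.8,0,255).astype(np.uint8))
cv2.imwrite("pics/two7.png",np.hstack(o))
E
```

```text
clock: 11.0
eef_pos: [0.4897, -0.2714, 0.1265]
orientation: [0.0, 0.986, 0.167, 0.001]
wrist_force: [0.6, 0.8, -1.8]
width: 0.132
t 11.0 pos [ 0.4897 -0.2714  0.1265] head 19.26 tilt [ 0.001 -0.001 -1.   ] F [ 0.6  0.8 -1.8] w 0.132 j6 0.65
tool shift mm [-0.5 -1.   8.5] turn(after shift) -0.04
```

View pics/two7.png

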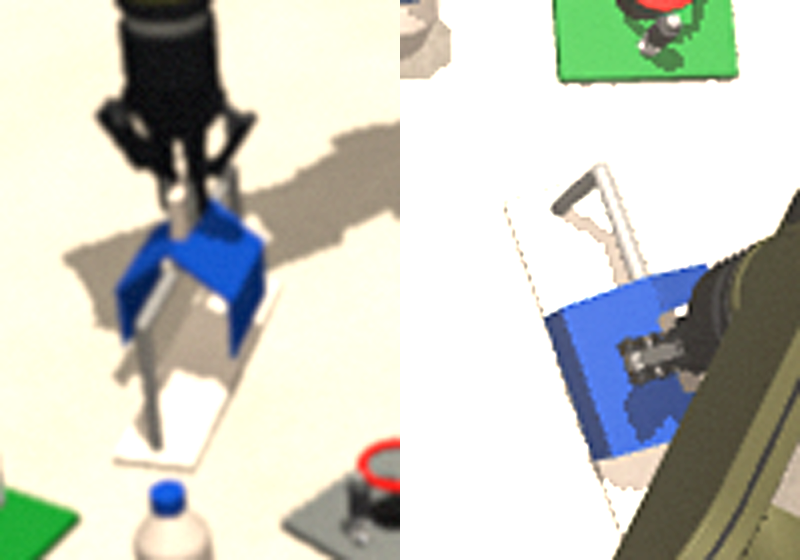

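The bar runs in under the ridge (near end at about (165,270) in the zoomed scene view), with a little gap left. I'll lower gently while watching the force.

```bash
python3 -m jog '[[0,0,0.003,0],[0,0,0.002,0],[0,0,0,0]]'
python3 -m jog '[[0,0,0.002,0],[0,0,0,0]]'
python3 -m jog '[[0,0,0.0015,0],[0,0,0,0]]'
```

```text
clock: 11.4
eef_pos: [0.4888, -0.2709, 0.1205]
orientation: [-0.0, 0.986, 0.167, -0.0]
wrist_force: [0.8, -0.4, -1.1]
width: 0.136
clock: 11.6
eef_pos: [0.489, -0.2709, 0.1185]
orientation: [-0.0, 0.986, 0.167, -0.0]
wrist_force: [-0.3, 1.4, -2.0]
width: 0.134
clock: 11.8
eef_pos: [0.4892, -0.271, 0.1182]
orientation: [0.0, 0.986, 0.167, 0.0]
wrist_force: [-1.3, 1.1, 4.8]
width: 0.132
```

```bash
python3 -m jog '[[0,0,0,0],[0,0,0,0],[0,0,0,0],[0,0,0,0],[0,0,0,0]]' 0.3
python3 -m jog '[[0,0,-0.01,0],[0,0,-0.02,0],[0,0,-0.03,0],[0,0,-0.03,0],[0,0,-0.04,0],[0,0,0,0]]'
python3 - <<'E'
from h import *
from rig import snapshot
rel([.5375,.2713,.23],0)
o=[]
for n,(x0,y0,x1,y1) in(("scene",(200,90,300,230)),("top",(380,150,480,290))):
    s=snapshot(n)[:,:,::-1];cv2.imwrite(f"pics/{n}8.png",s);z=cv2.resize(s[y0:y1,x0:x1],None,fx=4,fy=4,interpolation=2)
    o.append(np.clip(z.astype(int)*1.8,0,255).astype(np.uint8))
cv2.imwrite("pics/two8.png",np.hstack(o))
E
```

```text
clock: 12.3
eef_pos: [0.4891, -0.271, 0.1172]
orientation: [-0.0, 0.986, 0.167, -0.0]
wrist_force: [0.6, 0.3, 0.8]
width: 0.651
clock: 12.9
eef_pos: [0.4926, -0.2732, 0.2542]
orientation: [0.004, 0.986, 0.167, 0.005]
wrist_force: [0.7, 0.1, 0.4]
width: 0.654
t 12.9 pos [ 0.4926 -0.2732  0.2542] head 19.26 tilt [ 0.011 -0.007 -1.   ] F [0.7 0.1 0.4] w 0.654 j6 0.65
tool shift mm [ 221.9 -499.5   20.9] turn(after shift) 19.26
```

View pics/two8.png

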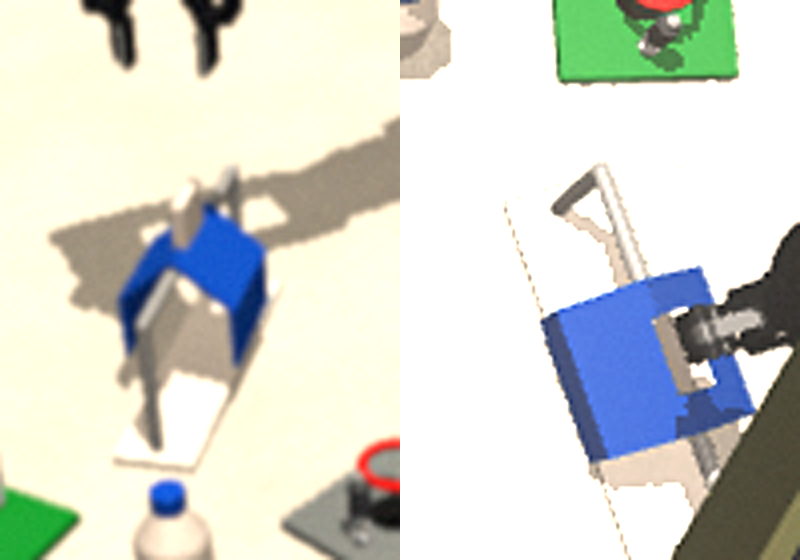

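The cover hangs level over the bar, with its ridge on the bar near its middle, and the fin is released. Next I'll measure the ring and the flask.

```bash
python3 - <<'E'
from h import *
T=cv2.imread("pics/top0.png")
o=[]
for n,i,(x0,y0,x1,y1) in(("scene",8,(260,170,340,250)),("top",8,(310,170,390,250)),("scene",8,(370,200,460,270)),("top",8,(170,190,260,250))):
    s=cv2.imread(f"pics/{n}{i}.png");hsv=cv2.cvtColor(s,cv2.COLOR_BGR2HSV);sub=hsv[y0:y1,x0:x1].astype(int)
    if x1-x0==80:
        m=(((sub[...,0]<6)|(sub[...,0]>174))&(sub[...,1]>130)&(sub[...,2]>60)).astype(np.uint8)
        c=np.vstack(cv2.findContours(m,0,1)[0]);e=cv2.fitEllipse(cv2.convexHull(c));ctr=(e[0][0]+x0,e[0][1]+y0);print(n,"ring",e,m.sum(),onz(n,*ctr,.060))
        if n=="scene": rs=ctr
        else: print("tri",tri(ctr,rs))
    z=cv2.resize(s[y0:y1,x0:x1],None,fx=4.4,fy=4.4,interpolation=2)
    z=np.clip(z.astype(int)*1.6,0,255).astype(np.uint8);o.append(cv2.copyMakeBorder(z,0,352-z.shape[0],0,396-z.shape[1],0))
cv2.imwrite("pics/four8.png",cv2.resize(np.vstack([np.hstack(o[:2]),np.hstack(o[2:])]),None,fx=.84,fy=.84))
E
```

```text
scene ring ((54.57378387451172, 24.943191528320312), (23.051185607910156, 56.41587448120117), 60.3175048828125) 148 [ 0.50821429 -0.00170196  0.06      ]
top ring ((35.08150863647461, 34.42179489135742), (21.69964599609375, 22.271625518798828), 117.86032104492188) 175 [ 0.57893112 -0.01702986  0.06      ]
tri [0.56176465 0.00445093 0.10164636]
```

View pics/four8.png

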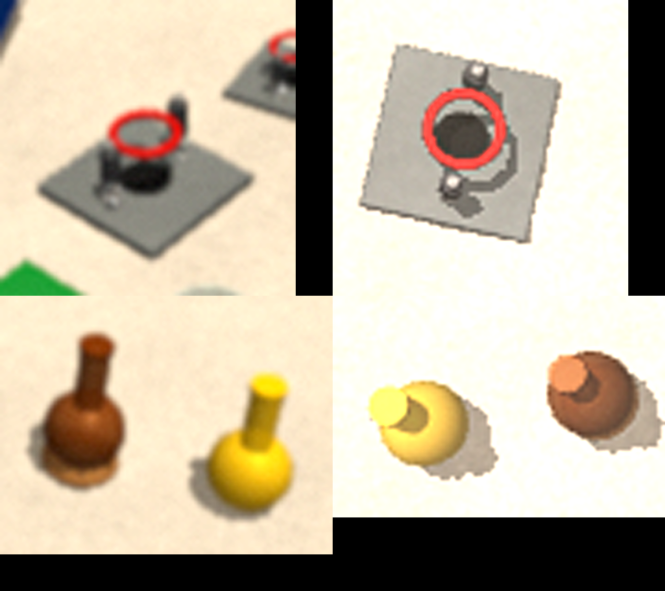

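```bash
python3 - <<'E'
from h import *
k=3.696;f=lambda p,px,py,x0,y0:((p[0]-px)/k+x0-.37,(p[1]-py)/k+y0-.37)
rs=f((146,133.5),0,0,260,170);rt=(345.08,204.42)
print("ring",onz("scene",*rs,.06),onz("top",*rt,.06),tri(rt,rs))
q=[onz("top",*f(p,332.6,0,310,170),.012) for p in((399,46),(560,79),(527,242),(361,206))];print("plate",np.mean(q,0));print([np.degrees(np.arctan2(*(q[i]-q[j])[1::-1])).round(1) for i,j in((0,3),(1,2))])
rimt=f((568.5,375),332.6,295.7,170,190);rims=f((97,346),0,295.7,370,200)
print("rim",tri(rimt,rims),onz("top",*rimt,.123),onz("scene",*rims,.123))
bt=f((593.5,394),332.6,295.7,170,190);bs=f((85,429),0,295.7,370,200)
print("bulb",tri(bt,bs),onz("top",*bt,.038),onz("scene",*bs,.038))
yt=f((390,406),332.6,295.7,170,190);print("yel rim",onz("top",*yt,.117))
E
```

```text
ring [ 0.57905799 -0.01517871  0.06      ] [ 0.57893591 -0.01702561  0.06      ] [ 0.57868093 -0.01633979  0.05942634]
plate [ 0.57747138 -0.01835854  0.012     ]
[np.float64(-10.7), np.float64(-10.0)]
rim [0.53746936 0.27191085 0.11997903] [0.53722032 0.27057948 0.123     ] [0.54072249 0.2735824  0.123     ]
bulb [0.53744497 0.27131148 0.03629486] [0.53781554 0.26931573 0.038     ] [0.53839368 0.27338799 0.038     ]
yel rim [0.51121795 0.3935875  0.117     ]
```

```bash
python3 -m jog '[[0.01,-0.02,0,0],[0.017,-0.038,0,0],[0.017,-0.038,0,0],[0.017,-0.038,0,0],[0.017,-0.038,0,0],[0.017,-0.038,0,0],[0.017,-0.038,0,0],[0.017,-0.038,0,0],[0.017,-0.038,0,0],[0.017,-0.038,0,0],[0.017,-0.038,0,0],[0.017,-0.038,0,0]]' 0.4
python3 -m jog '[[0.017,-0.038,0,0],[0.008,-0.02,0,0],[0,0,0,-8],[0,0,0,-8],[0,0,0,-8],[0,0,0,-8],[0,0,0,-8],[0,0,0,-8],[0,0,0,-8],[0,0,0,-8],[0,0,0,-6.7],[0,0,0,0]]'
python3 -c "
from h import *
rel([.5375,.2713,.047],90)"
```

```text
clock: 14.2
eef_pos: [0.5295, 0.2088, 0.2458]
orientation: [0.0, 0.986, 0.167, -0.002]
wrist_force: [0.3, 0.6, -0.7]
width: 0.697
clock: 15.4
eef_pos: [0.5341, 0.27, 0.2457]
orientation: [-0.001, 0.707, 0.707, -0.002]
wrist_force: [0.8, 0.3, 0.6]
width: 0.7
t 15.4 pos [0.5341 0.27   0.2457] head 89.97 tilt [-0.003 -0.001 -1.   ] F [0.8 0.3 0.6] w 0.7 j6 0.4
tool shift mm [  1.5   4.  198.7] turn(after shift) -0.03
```

```bash
python3 -m jog '[[0.0015,0.004,0.02,0],[0,0,0.04,0],[0,0,0.04,0],[0,0,0.03,0],[0,0,0.02,0],[0,0,0,0],[0,0,0,0]]'
cat > look.py <<'E'
import sys
from h import *
from rig import snapshot
def look(tag,sc,tp,k=4,g=1.7):
    o=[]
    for n,(x0,y0,x1,y1) in(("scene",sc),("top",tp)):
        s=snapshot(n)[:,:,::-1];cv2.imwrite(f"pics/{n}_{tag}.png",s);z=cv2.resize(s[y0:y1,x0:x1],None,fx=k,fy=k,interpolation=2)
        o.append(np.clip(z.astype(int)*g,0,255).astype(np.uint8))
    cv2.imwrite(f"pics/two_{tag}.png",np.hstack(o))
E
python3 - <<'E'
from look import *
rel([.5375,.2713,.047],90)
look("a",(340,120,440,260),(190,140,290,280))
E
```

```text
clock: 16.1
eef_pos: [0.5388, 0.2718, 0.0969]
orientation: [-0.0, 0.708, 0.706, -0.001]
wrist_force: [0.3, -0.4, 0.7]
width: 0.702
t 16.1 pos [0.5388 0.2718 0.0969] head 89.86 tilt [-0.002 -0.001 -1.   ] F [ 0.3 -0.4  0.7] w 0.702 j6 0.4
tool shift mm [-0.4 -1.2 49.9] turn(after shift) -0.14
```

View pics/two_a.png

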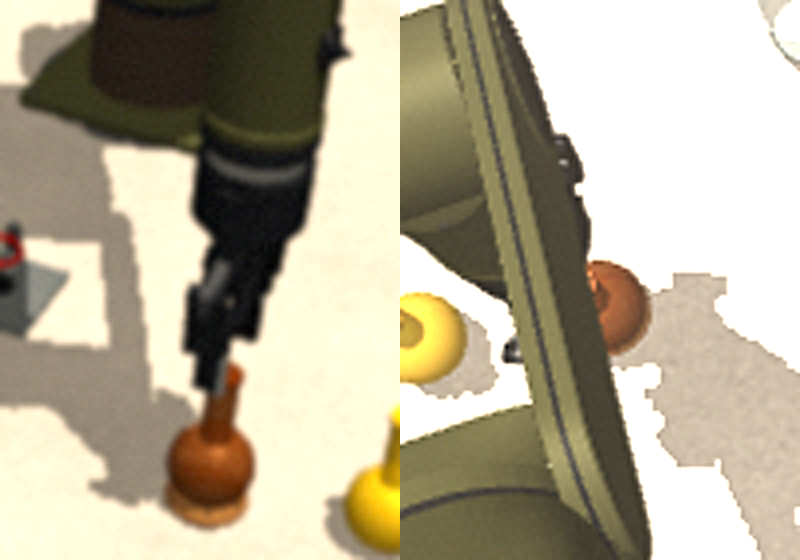

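```bash
python3 - <<'E'
from h import *
for z in(.10,.115,.131,.145):
    u,v=proj("scene",[.5388+.034,.2718,z]);print(z,(u-340+.5)*4,(v-120+.5)*4)
u,v=proj("scene",[.5375,.2713,.121]);print((u-340+.5)*4,(v-120+.5)*4)
E
```

```text
0.1 201.67225524705805 425.96260916245205
0.115 204.09405848036408 409.23034308710317
0.131 206.7178387441752 391.10261541147236
0.145 209.04874767235833 374.9983391237072
223.77126546499767 373.57392140235106
```

```bash
python3 -m jog '[[0,-0.001,0.02,0],[0,0,0.015,0],[0,0,0.01,0],[0,0,0.005,0],[0,0,0,0]]'
python3 -m jog '[[0,0,0,0],[0,0,0,0],[0,0,0,0],[0,0,0,0],[0,0,0,0],[0,0,0,0]]' -1 60
python3 - <<'E'
from look import *
rel([.5375,.2713,.047],90)
look("b",(340,120,440,260),(190,140,290,280))
E
```

```text
clock: 16.7
eef_pos: [0.5382, 0.272, 0.0474]
orientation: [0.0, 0.707, 0.707, 0.0]
wrist_force: [0.3, -0.6, 0.7]
width: 0.7
clock: 17.3
eef_pos: [0.5378, 0.2721, 0.0481]
orientation: [-0.0, 0.707, 0.707, 0.0]
wrist_force: [-1.8, -0.4, 6.5]
width: 0.271
t 17.3 pos [0.5378 0.2721 0.0481] head 89.95 tilt [-0.  0. -1.] F [-1.8 -0.4  6.5] w 0.271 j6 0.4
tool shift mm [-0.8 -0.3  1.1] turn(after shift) -0.05
```

View pics/two_b.png

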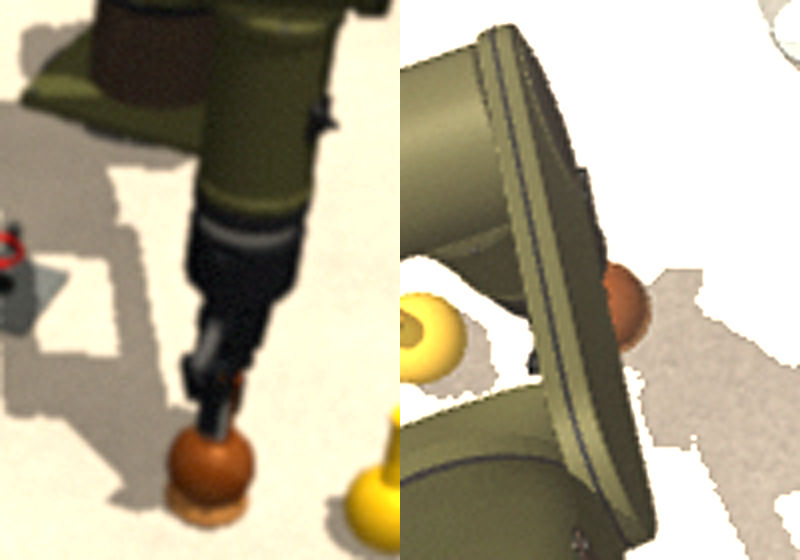

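```bash
python3 -m jog '[[0,0,-0.003,0],[0,0,-0.007,0],[0,0,-0.01,0],[0,0,-0.02,0],[0,0,-0.02,0],[0,0,-0.02,0],[0,0,-0.02,0],[0,0,-0.02,0],[0,0,0,0],[0,0,0,0]]' -1 80
python3 - <<'E'
from look import *
rel([.5787,-.017,.168],90)
look("c",(340,90,440,230),(190,140,290,280))
E
```

```text
clock: 18.4
eef_pos: [0.5384, 0.272, 0.1678]
orientation: [0.0, 0.707, 0.707, 0.001]
wrist_force: [0.6, -0.9, -1.5]
width: 0.264
t 18.4 pos [0.5384 0.272  0.1678] head 89.95 tilt [ 0.001  0.    -1.   ] F [ 0.6 -0.9 -1.5] w 0.264 j6 0.4
tool shift mm [-288.9   40.6   -0.3] turn(after shift) -0.05
```

View pics/two_c.png

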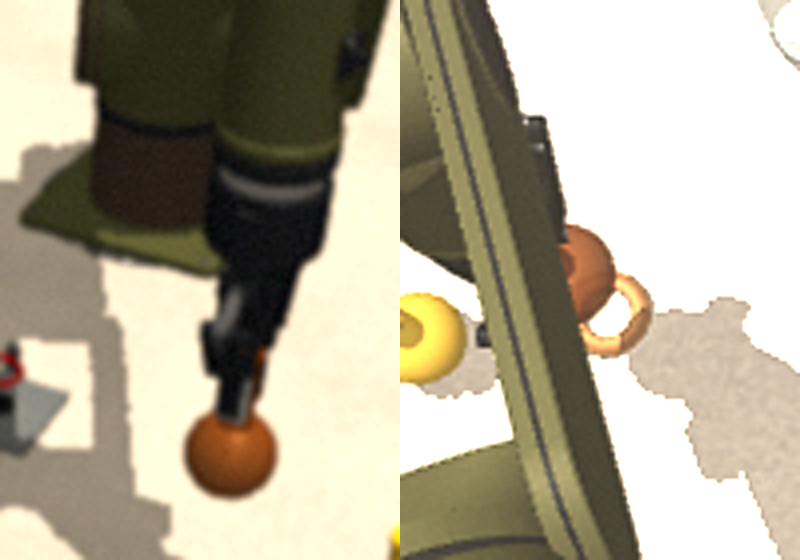

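```bash
python3 -m jog '[[-0.01,0.0015,0,0],[-0.02,0.003,0,0],[-0.029,0.004,0,0],[-0.03,0.0042,0,0],[-0.03,0.0042,0,0],[-0.03,0.0042,0,0],[-0.03,0.0042,0,0],[-0.03,0.0042,0,0],[-0.03,0.0042,0,0],[-0.025,0.0035,0,0],[-0.015,0.002,0,0],[-0.01,0.0015,0,0]]'
python3 -m jog '[[0,0,0,0],[0,0,0,0],[0,0,0,0]]'
python3 - <<'E'
from look import *
rel([.5787,-.017,.168],90)
look("d",(250,90,350,230),(290,130,390,270))
E
```

```text
clock: 19.7
eef_pos: [0.5781, -0.0186, 0.1665]
orientation: [-0.001, 0.708, 0.706, -0.0]
wrist_force: [-0.1, -0.3, -2.1]
width: 0.265
clock: 20.0
eef_pos: [0.5784, -0.016, 0.1672]
orientation: [-0.0, 0.707, 0.707, 0.0]
wrist_force: [-0.0, -0.3, -1.6]
width: 0.264
t 20.0 pos [ 0.5784 -0.016   0.1672] head 90.02 tilt [-0.     0.001 -1.   ] F [-0.  -0.3 -1.6] w 0.264 j6 -0.1
tool shift mm [-1.   0.3 -0.8] turn(after shift) 0.02
```

View pics/two_d.png

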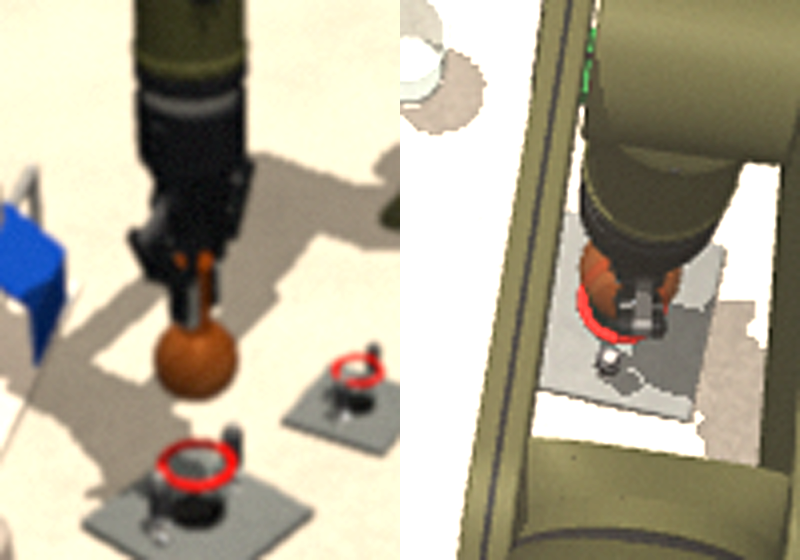

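```bash
python3 - <<'E'
from h import *
print(onz("scene",250+197/4-.4,90+360/4-.4,.155), "ring",onz("scene",250+199/4-.4,90+466/4-.4,.06))
for n,x0,y0 in(("scene",250,90),("top",290,130)):
    im=cv2.imread(f"pics/{n}_d.png");hsv=cv2.cvtColor(im,cv2.COLOR_BGR2HSV)[y0:y0+140,x0:x0+100].astype(int)
    m=((hsv[...,0]>=7)&(hsv[...,0]<=14)&(hsv[...,1]>150)&(hsv[...,2]>50)).astype(np.uint8)
    if n=="scene": m[:78]=0
    c=np.vstack(cv2.findContours(cv2.morphologyEx(m,2,np.ones((2,2),np.uint8)),0,1)[0]);print(n,cv2.minEnclosingCircle(c),m.sum())
    (a,b),r=cv2.minEnclosingCircle(c);print(onz(n,a+x0,b+y0,.155))
E
```

```text
[ 0.57650023 -0.01612682  0.155     ] ring [ 0.58018176 -0.01372207  0.06      ]
scene ((50.04545593261719, 89.04545593261719), 10.23393726348877) 273
[ 0.57234474 -0.01457955  0.155     ]
top ((57.5, 68.0), 11.672718048095703) 102
[ 0.57704051 -0.01773316  0.155     ]
```

```bash
python3 -m jog '[[0.0005,0.002,0.005,0],[0,0,0.015,0],[0,0,0.015,0],[0,0,0.015,0],[0,0,0.01,0],[0,0,0.003,0],[0,0,0,0],[0,0,0,0]]' -1 100
python3 - <<'E'
from look import *
rel([.5787,-.017,.096],90)
look("e",(250,90,350,230),(290,130,390,270))
E
```

```text
clock: 20.9
eef_pos: [0.5813, -0.0166, 0.1049]
orientation: [0.0, 0.707, 0.707, 0.0]
wrist_force: [0.4, -0.1, -1.9]
width: 0.264
t 20.9 pos [ 0.5813 -0.0166  0.1049] head 89.96 tilt [ 0.001 -0.    -1.   ] F [ 0.4 -0.1 -1.9] w 0.264 j6 -0.1
tool shift mm [-0.4 -2.6  8.9] turn(after shift) -0.04
```

View pics/two_e.png

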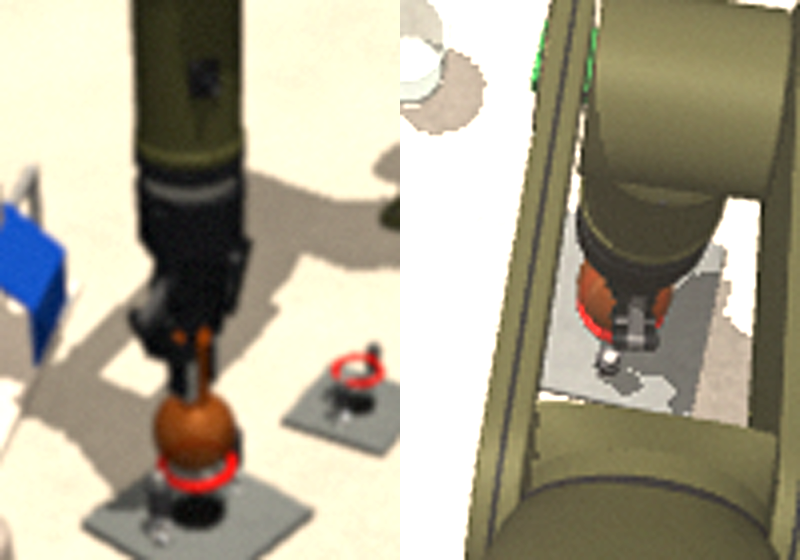

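```bash
python3 -m jog '[[0.0015,-0.001,0.003,0],[0,0,0.002,0],[0,0,0,0]]'
python3 -m jog '[[0,0,0.002,0],[0,0,0,0]]'
python3 -m jog '[[0,0,0.002,0],[0,0,0,0]]'
python3 -m jog '[[0,0,0.002,0],[0,0,0,0]]'
```

```text
clock: 21.3
eef_pos: [0.5792, -0.015, 0.0991]
orientation: [-0.0, 0.707, 0.707, -0.0]
wrist_force: [0.0, -0.9, -1.7]
width: 0.266
clock: 21.5
eef_pos: [0.5794, -0.0151, 0.097]
orientation: [-0.0, 0.707, 0.707, -0.0]
wrist_force: [0.5, -0.1, -2.0]
width: 0.266
clock: 21.7
eef_pos: [0.5797, -0.0152, 0.0955]
orientation: [0.0, 0.707, 0.707, 0.0]
wrist_force: [-0.7, 0.0, 3.0]
width: 0.265
clock: 21.9
eef_pos: [0.5797, -0.0153, 0.0935]
orientation: [0.0, 0.707, 0.707, 0.0]
wrist_force: [-0.9, -0.5, 3.2]
width: 0.257
```

```bash
python3 -m jog '[[0,0,0.002,0],[0,0,0.002,0],[0,0,0,0]]'
python3 -m jog '[[0,0,0.002,0],[0,0,0.002,0],[0,0,0,0]]'
python3 -m jog '[[0,0,0.002,0],[0,0,0.001,0],[0,0,0,0]]'
python3 - <<'E'
from look import *
rel([.5787,-.017,.096],90)
look("f",(250,90,350,230),(290,130,390,270))
E
```

```text
clock: 22.2
eef_pos: [0.5797, -0.0153, 0.0894]
orientation: [0.0, 0.707, 0.707, 0.0]
wrist_force: [-1.7, -0.6, 5.1]
width: 0.261
clock: 22.5
eef_pos: [0.5798, -0.0152, 0.0856]
orientation: [0.0, 0.707, 0.707, 0.0]
wrist_force: [-1.9, -0.8, 6.0]
width: 0.261
clock: 22.8
eef_pos: [0.5798, -0.0153, 0.0829]
orientation: [0.0, 0.707, 0.707, 0.0]
wrist_force: [-2.6, -2.1, 8.7]
width: 0.263
t 22.8 pos [ 0.5798 -0.0153  0.0829] head 89.96 tilt [ 0.001 -0.    -1.   ] F [-2.6 -2.1  8.7] w 0.263 j6 -0.1
tool shift mm [ -1.7  -1.1 -13.1] turn(after shift) -0.04
```

View pics/two_f.png

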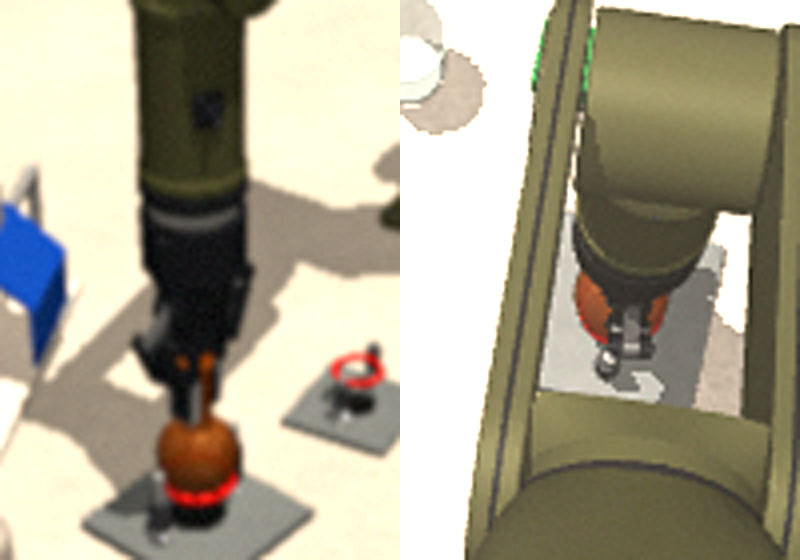

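```bash
python3 -m jog '[[-0.0005,-0.0007,0.002,0],[0,0,0.002,0],[0,0,0,0],[0,0,0,0]]'
python3 -m jog '[[0,0,0.001,0],[0,0,0.0005,0],[0,0,0,0],[0,0,0,0]]'
python3 - <<'E'
from look import *
rel([.5787,-.017,.096],90)
look("g",(250,90,350,230),(290,130,390,270))
E
```

```text
clock: 23.3
eef_pos: [0.5795, -0.0158, 0.0794]
orientation: [0.001, 0.707, 0.707, 0.0]
wrist_force: [-2.7, -1.9, 11.1]
width: 0.261
clock: 23.7
eef_pos: [0.5795, -0.0158, 0.078]
orientation: [0.001, 0.707, 0.707, 0.0]
wrist_force: [-2.4, -0.5, 11.5]
width: 0.261
t 23.7 pos [ 0.5795 -0.0158  0.078 ] head 89.96 tilt [ 0.002 -0.    -1.   ] F [-2.4 -0.5 11.5] w 0.261 j6 -0.1
tool shift mm [ -1.2  -0.8 -18. ] turn(after shift) -0.04
```

View pics/two_g.png

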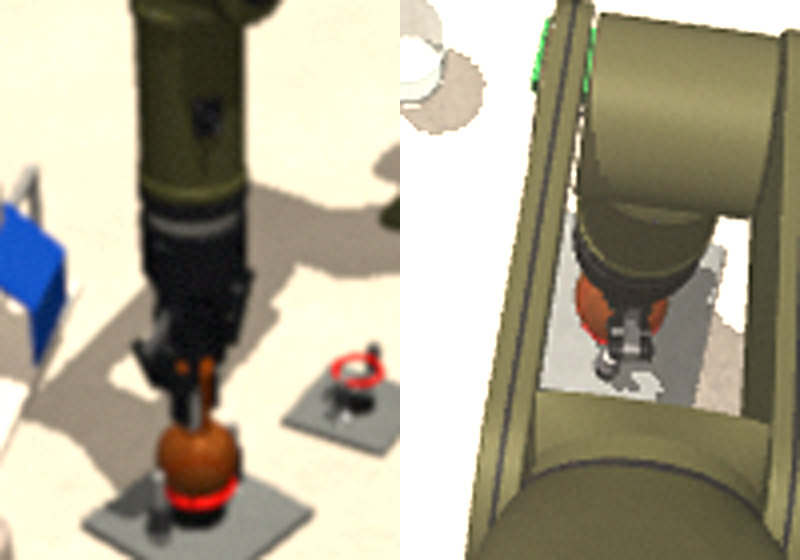

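```bash
python3 -m jog '[[0,0,0.0007,0],[0,0,0,0],[0,0,0,0],[0,0,0,0],[0,0,0,0],[0,0,0,0]]'
python3 - <<'E'
from look import *
rel([.5787,-.017,.096],90)
look("h",(200,110,330,260),(290,130,360,280),g=1.5)
cv2.imwrite("pics/scene_full.png",cv2.imread("pics/scene_h.png"))
E
```

```text
clock: 24.4
eef_pos: [0.5795, -0.0158, 0.0774]
orientation: [0.001, 0.707, 0.707, 0.0]
wrist_force: [-3.5, -1.7, 10.8]
width: 0.264
t 24.4 pos [ 0.5795 -0.0158  0.0774] head 89.96 tilt [ 0.002 -0.    -1.   ] F [-3.5 -1.7 10.8] w 0.264 j6 -0.1
tool shift mm [ -1.2  -0.8 -18.6] turn(after shift) -0.04
```

View pics/two_h.png

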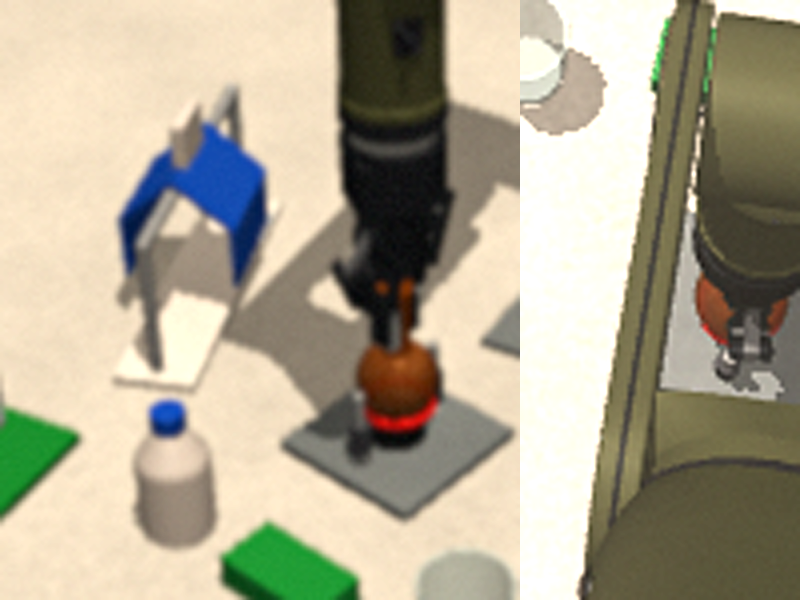

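View pics/scene_full.png

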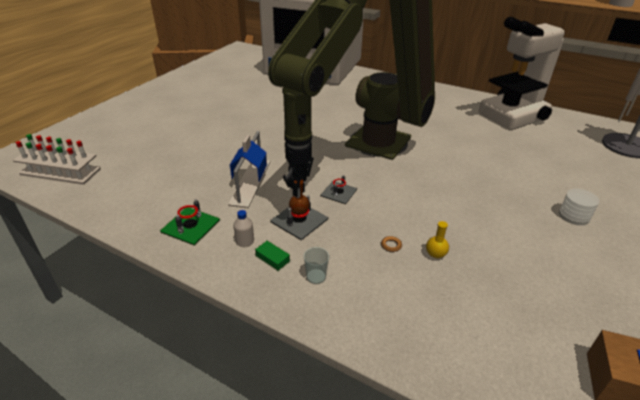

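```bash
python3 - <<'E'
from h import *
def low(f):
    im=cv2.imread(f);h=cv2.cvtColor(im,cv2.COLOR_BGR2HSV).astype(int)
    m=((h[...,0]<5)|(h[...,0]>175))&(h[...,1]>170)&(h[...,2]>80);m[:190]=0;m[:,:285]=0;m[:,315:]=0
    # red-weighted lower arc centroid at each column
    r=np.clip(im[...,2].astype(float)-1.2*im[...,1]-30,0,None)
    out=[]
    for c in range(296,304):
        rows=np.arange(204,218);w=r[204:218,c]*(m[204:218,c]);out.append((rows*w).sum()/max(w.sum(),1))
    return np.round(out,1)
print(low("pics/scene_d.png"));print(low("pics/scene_h.png"))
a=np.array(proj("scene",[.579,-.016,.06]));b=np.array(proj("scene",[.579,-.016,.04]));print("20mm =",b-a)
E
```

```text
[210.8 210.9 211.  211.  211.  210.8 210.5 210.1]
[215.1 215.5 215.6 215.8 215.2 215.1 215.1 215. ]
20mm = [0.0941578  5.11709045]
```

```bash
python3 -m jog '[[0,0,0.0006,0],[0,0,0,0],[0,0,0,0],[0,0,0,0]]'
python3 -m jog '[[0,0,0,0],[0,0,0,0],[0,0,0,0]]'
python3 -m jog '[[0,0,0,0]]'
```

```text
clock: 24.9
eef_pos: [0.5795, -0.0159, 0.0768]
orientation: [0.001, 0.707, 0.707, 0.0]
wrist_force: [-3.6, -1.4, 11.5]
width: 0.266
clock: 25.2
eef_pos: [0.5795, -0.0159, 0.0768]
orientation: [0.001, 0.707, 0.707, 0.0]
wrist_force: [-2.8, -1.5, 11.4]
width: 0.265
clock: 25.3
eef_pos: [0.5795, -0.0158, 0.0769]
orientation: [0.001, 0.707, 0.707, 0.0]
wrist_force: [-3.1, -0.5, 10.3]
width: 0.262
```

```bash
python3 -c "
from rig import ticket
print(ticket.job_done())"
```

```text
the job is handed in; nothing more can be done
None
```

I lifted the blue cover off the cradle, hung it over the rail and let go. The amber flask is now seated upright in the red ring and held pressed down. I handed the job in at 25.3 s.

**Last checks**
- **Ring:** the three estimates of how far it is pressed in, out of 20 mm, differ slightly: tool travel since contact about 19 mm, picture about 18.5 mm, and wrist force about 18 mm (roughly 13 N net). No jump in force showed that it had hit the bottom stop.
- **Grip:** the gripper reading of 0.26 (22–23 mm) was steady on the 24 mm neck. A small sideways load of about 3 N remained on the tool.
- **Cover:** the last picture shows it still hanging on the bar.
- **Bystanders:** the bottle, beaker and slide box look unmoved in the last pictures. I did not measure them.

**Disagreement found**
- **Tool height:** the pictures put the real fingertips about 29 mm higher than the reported tool position, and a descent beside the fin that met no contact agreed with this. I set heights by the objects and by contact instead; contact with both the rail and the ring then came where I predicted.

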